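Clear the reading stage and set out the culture dishes

TASK

Lift the calibration plate by its black grip straight up off the reading stage's two dowels, keeping it level, and lay it flat on the blue mat, centred and lengthwise. Then set the red dish on the middle of the stage, after it the amber dish on the middle of the amber pad, and last the green dish on the middle of the green pad, carrying each dish upright. Leave the two empty dishes where they are.

Things in the scene. Friction and masses are not known exactly. Their poses are not given: they have to be found in the camera images.
- stage: Reading stage: fixed black block, 140 (x) by 100 (y) by 16 mm, a white round window (68 mm) in the middle of its top. Two steel dowels, 8 mm thick, stand 14 mm above the top at x = -48 and +48 mm, y = 0; the plate sits over them at the start. A dish fits between them with 16 mm free at each end, so keep the fingers on its +y and -y sides. Origin: centre of the underside (on the bench); x along the dowel line.
- plate: Loose aluminium calibration plate, 120 (x) by 60 (y) by 6 mm, about 0.18 kg, four black dots on top; two 9 mm holes at x = -48 and +48 mm, y = 0 fit over the dowels. A black grip bar stands in its middle, 44 (x) by 16 (y) mm, from z = 6 to 32 mm; pinch it across y. Origin: centre of the underside, z up; flat on the stage at the start, axes as the stage's. It clears the dowels after rising 14 mm.
- mat: Blue rectangular mat fixed to the bench, 160 (x) by 100 (y) mm, 3 mm thick: the place for the plate, long side along long side (either way round). Origin: centre of its underside (on the bench), z up, x along its long side.
- pad_amber: Flat round amber (orange-yellow) pad fixed to the bench, 84 mm diameter, 4 mm thick, with a thin white ring of 60 mm outer diameter drawn about its centre. Origin: centre of its underside (on the bench), z up.
- pad_green: Flat round green pad fixed to the bench, 84 mm diameter, 4 mm thick, with a thin white ring of 60 mm outer diameter drawn about its centre. Origin: centre of its underside (on the bench), z up.
- dish_red: Closed round culture dish with a clear lid, filled with dark red agar: 56 mm diameter, 20 mm high, rigid, about 40 g, lid and base stay together. Lies flat and loose on the bench at the start. Origin: centre of its underside, z up; its yaw has no meaning.
- dish_amber: Closed round culture dish with a clear lid, filled with amber (orange-yellow) agar: 56 mm diameter, 20 mm high, rigid, about 40 g, lid and base stay together. Lies flat and loose on the bench at the start. Origin: centre of its underside, z up; its yaw has no meaning.
- dish_green: Closed round culture dish with a clear lid, filled with dark green agar: 56 mm diameter, 20 mm high, rigid, about 40 g, lid and base stay together. Lies flat and loose on the bench at the start. Origin: centre of its underside, z up; its yaw has no meaning.
- empty_1: Closed round culture dish with a clear lid, empty and colourless; to be left alone: 56 mm diameter, 20 mm high, rigid, about 40 g, lid and base stay together. Lies flat and loose on the bench at the start. Origin: centre of its underside, z up; its yaw has no meaning.
- empty_2: Closed round culture dish with a clear lid, empty and colourless; to be left alone: 56 mm diameter, 20 mm high, rigid, about 40 g, lid and base stay together. Lies flat and loose on the bench at the start. Origin: centre of its underside, z up; its yaw has no meaning.
Not all that is in view belongs to the job. What is meant by the mat is not brown, purple or white, and is the larger of those in its own colour.

How it is judged:
On the way, in this order (a step that is already met when the one before it is completed fails the run):
1. the plate lies flat, centred and lengthwise on the blue mat, released (horizontal distance between plate and mat below 0.015 m and z of plate in the frame of mat between 0.001 and 0.006 m and angle between plate's own z axis and vertical below 0.08 rad and angle between the x axis of plate and the x axis of mat, either way round below 0.21 rad and contact force between plate and the fingers below 0.05 N and linear speed of plate below 0.02 m/s and angular speed of plate below 0.2 rad/s), for 0.2 s.
2. the red dish stands on the middle of the stage, released (horizontal distance between dish_red and stage below 0.012 m and z of dish_red in the frame of stage between 0.014 and 0.019 m and angle between dish_red's own z axis and vertical below 0.08 rad and contact force between dish_red and the fingers below 0.05 N and linear speed of dish_red below 0.02 m/s and angular speed of dish_red below 0.2 rad/s), for 0.2 s.
3. the amber dish stands on the middle of the amber pad, released (horizontal distance between dish_amber and pad_amber below 0.012 m and z of dish_amber in the frame of pad_amber between 0.002 and 0.007 m and angle between dish_amber's own z axis and vertical below 0.08 rad and contact force between dish_amber and the fingers below 0.05 N and linear speed of dish_amber below 0.02 m/s and angular speed of dish_amber below 0.2 rad/s), for 0.2 s.
4. the green dish stands on the middle of the green pad, released (horizontal distance between dish_green and pad_green below 0.012 m and z of dish_green in the frame of pad_green between 0.002 and 0.007 m and angle between dish_green's own z axis and vertical below 0.08 rad and contact force between dish_green and the fingers below 0.05 N and linear speed of dish_green below 0.02 m/s and angular speed of dish_green below 0.2 rad/s), for 0.2 s.
At the end, for the whole second after the job is handed in: Plate flat on the blue mat, within 15 mm of its centre and 12 degrees of lengthwise; red dish upright on the stage, amber on the amber pad, green on the green pad, each within 12 mm of the middle; empty dishes within 20 mm of their starts; all released and at rest (all of step 1 and all of step 2 and all of step 3 and all of step 4 and distance of each of empty_1, empty_2 from where it was at the start of the episode below 0.02 m); the robot touches nothing.
It fails at once if the plate is tilted more than 12 degrees (angle between plate's own z axis and vertical above 0.21 rad).
It fails at once if a filled dish is tipped more than 30 degrees (angle between any of dish_red, dish_amber, dish_green's own z axis and vertical above 0.52 rad).
It fails at once if an empty dish is pushed more than 20 mm from its place or tipped more than 30 degrees (distance of any of empty_1, empty_2 from where it was at the start of the episode above 0.02 m or angle between any of empty_1, empty_2's own z axis and vertical above 0.52 rad).
It also fails if it takes over 115 s, if anything falls off the work surface, if the arm or the gripper's body presses on something with over 40 N, if the wrist force passes 120 N, or if a joint passes its speed limit or range.

ROBOT

A 7-joint arm with a two-finger parallel gripper is mounted at the origin on the work surface. World frame = base frame: x ahead of the robot, y to its left, z up, the work surface at z = 0. Lengths are in m, angles in rad, forces in N, time in s.
With the tool pointing down it reaches from about 0.425 to 0.925 m from the base axis. Payload 6.8 kg.
Tool frame: the origin (TCP) lies on the mounting face of the last link; the fingertips stand 173 mm ahead of it and the grasp point (between the pads) lies 155 mm ahead of it; z points along the fingers, y is the line along which they close (so a half turn about z gives the same grasp; the last joint's range is limited). The gripper opens to 85 mm and grips with 20 to 120 N. Pads are 22 mm wide; open, the fingers measure 114 mm over their backs; the gripper's body (76 mm by 85 mm) begins 54 mm behind the grasp point. The pads swing forward as they close: fully open they stand 13 mm farther back than shut.
Start: joints at [1.168, 0.477, 0.022, 1.555, -0.011, 1.109, -0.083], TCP at [0.196, -0.646, 0.405] pointing down, gripper open.
Joint ranges: [-2.96, 2.96], [-0.34, 2.1], [-1.41, 1.46], [0.24, 2.44], [-1.37, 4.51], [0.17, 1.92], [-2.96, 2.96]. Speed limits (rad/s): [2.39, 2.39, 3.14, 3.14, 3.14, 3.14, 3.14].

INTERFACE

Orientations are given as a rotation vector (axis times angle).
In Python, from rig import env, cams, close_job gives the robot as it stands. The module is installed in compiled form; this text tells all that it offers.
- The arm moves only by the tool send_rows, never from a script. Its arguments are lists of equal length, an entry for each row: "dp": the shift along the tool's x, y, z in mm, a list of three; "dr": the turn, a rotation vector about the tool's x, y, z in degrees, a list of three; "fingers": the finger opening in mm, from 0 to 85.4. A call has 1 to 8 rows; each row shifts and turns the commanded pose from where the row before left it, along the tool's axes as they then stand; what a row does not reach is not made up. A row lasts 1/12 s, in which the tool goes at most 41.7 mm and 7.16 degrees, less where a joint would pass 70% of its speed; a pose out of reach is approached as far as the arm can. A call is refused whole if a number of a shift passes 41.7 or a number of a turn 7.16, either way. A call with a gripper value outside its range is refused whole. The fingers move at their own pace and stop on an object; the grip force is fixed at half the most. Time passes only in rows, so rows that do not move let the fingers close. It gives the time, the measured TCP pose, the force, the opening and the grip force at its end, in the units of the state.
- env.state(): the state, without advancing time (a new reading comes with each control period).
- cams.snapshot(name): name is "side" or "top"; returns the picture (400x640x3 uint8, red, green, blue); there is no depth.
- cams.camera_params(name): a dict with "fx", "fy", "cx", "cy" (pixels), "k1" (the pictures are not rectified: a ray, as slopes to the right and down, at radius r is drawn at 1 + k1 r^2 times it, then the intrinsics apply), "world_to_cam" (4x4, takes a point from world to camera coordinates). Camera axes: x right, y up, looking along -z (the intrinsics and any distortion apply to the point x, -y, -z); pixel columns grow to the right and rows downward; lengths in m; the calibration is good to about 2 mm. A picture is of the moment at which its call begins. camera_params takes no time and is no camera call.
- close_job(): hands the job in; it is judged then, once.
Trained networks look in the newest picture that a camera, given by its name, has taken for a name from the list of things; names that differ only in an ending like _2 or _b are one class to them, and where a whole thing is asked for, a point or a joint stands for the part that bears it (a point fixed in the world has none). Each returns a list of dicts, best first, with "conf" (0 to 1); they miss things now and then, are a little off and sometimes report something else, mostly with a low value. They report only what shows in the picture. A call takes as long as a camera call. They do not tell look-alikes from the thing itself.
- cams.silhouettes(target, camera): "region" (400x640 bool, what is visible of it) and "xy" ([column, row] in pixels, amid what is visible of it).
The state is a dict: "time_s": time; "joints": joint angles; "qd": joint speeds; "joint_torque": joint torques, N m; "ee_pos": TCP position; "eef_rot": TCP orientation; "ft_force": force on the tool from outside, world axes, zero at the start; "ft_torque": the same for the moment, N m; "width": opening from 0.0 (shut) to 1.0 (fully open); "grip_force": force on a finger pad.
Only numpy, scipy, OpenCV 4.12 (cv2) and the standard library are available. Lean on these libraries where they do the work, as an engineer would, in place of code of your own. Each camera call takes 0.05 s, during which the arm holds its last target. There are 200 camera calls.

## Working session

There is one attempt and no reset: what is moved stays moved. The work goes in short steps, Python scripts to look and compute and a tool call to move; the robot and the scene stay as the last step left them, time stands still between calls to the robot, and variables do not carry over. Pictures are saved under pics/ and viewed, at most 14 in all, crops included, and the job is handed in when it is done.

Besides the shell and the picture viewer there is one more tool, called as name(argument=value, ...) on one line, values as JSON. send_rows: Moves the arm, as the interface text tells. Its arguments: {"type":"object","properties":{"dp":{"type":"array","items":{"type":"array","items":{"type":"number"}}},"dr":{"type":"array","items":{"type":"array","items":{"type":"number"}}},"fingers":{"type":"array","items":{"type":"number"}}},"required":["dp","dr","fingers"]}

```bash
mkdir -p pics; python3 - <<'E'
from rig import env,cams
import cv2
for n in("top","side"):
    cv2.imwrite(f"pics/{n}0.png",cams.snapshot(n)[:,:,::-1]); p=cams.camera_params(n); print(p)
s=env.state();print(s)
E
```

```text
{'fx': 377.8832097573952, 'fy': 377.8832097573952, 'cx': 317.4379575925474, 'cy': 200.99424489890555, 'k1': 0.0019568394095699207, 'world_to_cam': array([[-0.02632575, -0.99965265,  0.00123574,  0.10742259],
       [ 0.98795699, -0.02582915,  0.15255764, -0.55843253],
       [-0.15247273,  0.00523705,  0.9882938 , -1.18085301],
       [ 0.        ,  0.        ,  0.        ,  1.        ]])}
{'fx': 368.6658736716834, 'fy': 368.6658736716834, 'cx': 317.7948632012966, 'cy': 201.44253228077847, 'k1': 0.02817102988148648, 'world_to_cam': array([[ 0.99994551,  0.00885687,  0.00552648, -0.55517881],
       [-0.00995309,  0.6490762 ,  0.76065828, -0.10102926],
       [ 0.00314994, -0.76067183,  0.64912899, -0.93509999],
       [ 0.        ,  0.        ,  0.        ,  1.        ]])}
{'time_s': 0.1, 'joints': array([ 1.16791387,  0.47772353,  0.02234872,  1.5563291 , -0.01147954,
        1.10926805, -0.08310366]), 'qd': array([ 3.19288966e-03, -1.96918866e-03,  6.91841054e-05, -1.68696295e-03,
        8.45781442e-04, -1.50315604e-03, -7.12673819e-04]), 'joint_torque': array([ 4.88167541e-03, -5.97755349e+01,  1.61351714e+00, -2.81954759e+01,
        1.27769104e-02,  5.07928751e-03,  3.22895801e-05]), 'ee_pos': array([ 0.19604509, -0.64565734,  0.40382865]), 'eef_rot': array([-3.10598581e+00, -4.61171492e-01,  5.80095926e-04]), 'ft_force': array([ 0.21794275, -0.3976382 ,  0.37794758]), 'ft_torque': array([-0.00399112,  0.00556167,  0.02653876]), 'grip_force': 0.0, 'width': 1.0011948494646579}
```

View pics/top0.png

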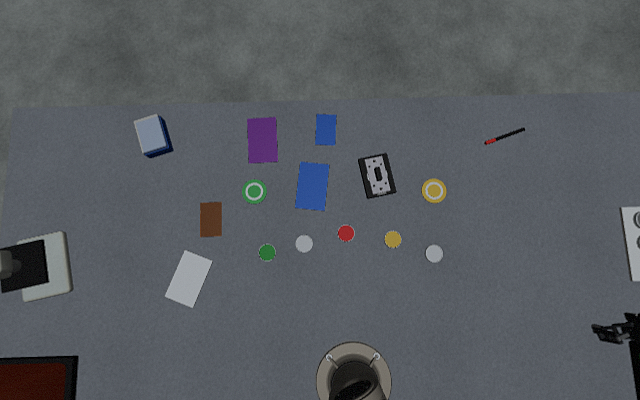

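View pics/side0.png

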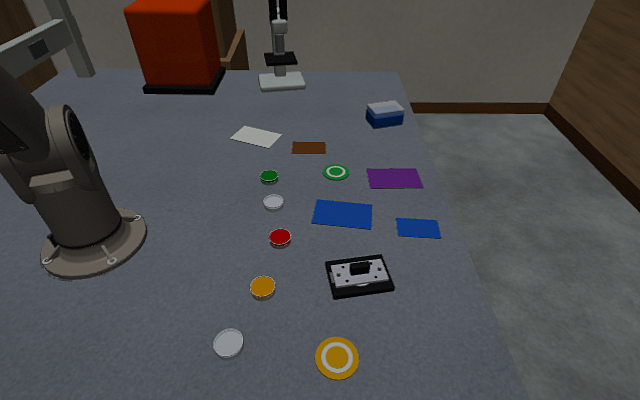

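```bash
cat > h.py <<'E'
import numpy as np, cv2
from scipy.optimize import least_squares
from rig import env,cams
from scipy.spatial.transform import Rotation as R
P={n:cams.camera_params(n) for n in("top","side")}
def proj(n,X):
    p=P[n]; c=np.c_[X,np.ones(len(X))]@p["world_to_cam"].T
    s=np.c_[c[:,0],-c[:,1]]/-c[:,2:3]; s=s*(1+p["k1"]*(s**2).sum(1,keepdims=True))
    return s*[p["fx"],p["fy"]]+[p["cx"],p["cy"]]
def back(n,uv,z):
    p=P[n]; d=(np.atleast_2d(uv)-[p["cx"],p["cy"]])/[p["fx"],p["fy"]]; s=d.copy()
    for _ in range(5): s=d/(1+p["k1"]*(s**2).sum(1,keepdims=True))
    M=p["world_to_cam"]; r=np.c_[s[:,0],-s[:,1],-np.ones(len(s))]@M[:3,:3]; o=-M[:3,:3].T@M[:3,3]
    return (o+r*((z-o[2])/r[:,2:3]))[:,:2]
a=np.linspace(0,2*np.pi,60,endpoint=False)
def disc(r,z0,z1): return np.vstack([np.c_[r*np.cos(a),r*np.sin(a),0*a+z] for z in(z0,z1)])
def fit(n,reg,z0,h,r):
    """xy of an upright disc of radius r, base z0, height h: centroid of its projected hull = centroid of region"""
    v,u=np.nonzero(reg); m=np.array([u.mean(),v.mean()])
    def f(xy):
        q=cv2.convexHull(proj(n,disc(r,z0,z0+h)+[*xy,0]).astype(np.float32)); k=cv2.moments(q)
        return [k["m10"]/k["m00"]-m[0],k["m01"]/k["m00"]-m[1]]
    return least_squares(f,back(n,m,z0+h/2)[0]).x
def rect(n,reg,z):
    c,_=cv2.findContours(reg.astype(np.uint8),cv2.RETR_EXTERNAL,cv2.CHAIN_APPROX_NONE)
    c=max(c,key=cv2.contourArea)[:,0,:]
    b=cv2.minAreaRect((back(n,c,z)*1000).astype(np.float32))
    (x,y),(w,hh),an=b
    if w<hh: w,hh,an=hh,w,an+90
    return np.round([x,y,w,hh,(an+90)%180-90],1)
E
python3 - <<'E'
from h import *
for n in P:
    cams.snapshot(n)
    for t,z0,h,r in [("dish_red",0,.02,.028),("dish_amber",0,.02,.028),("dish_green",0,.02,.028),("empty_1",0,.02,.028),("pad_amber",0,.004,.042),("pad_green",0,.004,.042)]:
        for d in cams.silhouettes(t,n): print(n,t,round(d["conf"],2),np.round(d["xy"]),d["region"].sum(),np.round(fit(n,d["region"],z0,h,r)*1000,1))
    for t,z in [("stage",.016),("plate",.022),("mat",.003)]:
        for d in cams.silhouettes(t,n): print(n,t,round(d["conf"],2),np.round(d["xy"]),d["region"].sum(),rect(n,d["region"],z))
E
```

```text
top dish_red 0.62 [343. 232.] 220 [460.3   3.7]
top dish_amber 0.77 [391. 242.] 231 [ 435.1 -148.3]
top dish_green 0.71 [267. 252.] 227 [404.  260.2]
top empty_1 0.77 [303. 242.] 244 [429.8 142.6]
top empty_1 0.57 [434. 253.] 250 [ 382.  -281.1]
top pad_amber 0.52 [266. 252.] 245 [404.4 262.8]
top pad_amber 0.46 [312. 186.] 1361 [622.8 110.3]
top pad_green 0.85 [255. 190.] 492 [609.5 306.2]
top stage 0.94 [373. 177.] 578 [ 647.7 -107.1  141.6  101.9   10.6]
top plate 0.87 [378. 173.] 598 [ 649.2 -109.4  118.9   59.1   11.1]
top mat 0.85 [314. 186.] 1396 [621.5 109.7 162.8 102.3  -8.7]
top mat 0.66 [187. 282.] 1624 [321.9 516.7 164.7 106.3 -22. ]
top mat 0.64 [261. 138.] 1345 [788.2 276.9 162.1 106.    2.3]
side dish_red 0.56 [283. 237.] 364 [459.2   6.2]
side dish_amber 0.82 [264. 286.] 516 [ 433.4 -143.3]
side dish_green 0.7 [268. 176.] 200 [404.1 263.2]
side empty_1 0.9 [235. 342.] 796 [ 384.8 -274.5]
side empty_1 0.69 [273. 202.] 257 [427.8 146.3]
side empty_1 0.63 [270. 176.] 231 [402.4 266.3]
side pad_amber 0.65 [337. 358.] 1490 [ 593.4 -296. ]
side pad_amber 0.34 [233. 342.] 735 [ 383.1 -269.4]
side pad_green 0.8 [334. 169.] 396 [606.2 310.8]
side pad_green 0.54 [284. 239.] 358 [458.3  15.2]
side stage 0.91 [359. 283.] 1222 [ 647.3 -110.6  140.8  109.7    9.8]
side plate 0.82 [358. 272.] 1170 [ 649.5 -109.   119.6   65.9   11.1]
side plate 0.53 [336. 355.] 1457 [ 591.8 -306.4   80.1   78.5   50.8]
side mat 0.96 [342. 213.] 1475 [621.  114.7 160.7 110.3  -7.8]
side mat 0.94 [394. 179.] 1066 [787.4 277.6 164.8 103.    0.9]
side mat 0.64 [416. 230.] 821 [817.4  60.5 115.6  73.9  -4.2]
side mat 0.62 [257. 136.] 664 [325.2 516.9 163.6 105.3 -21. ]
side mat 0.59 [309. 149.] 342 [518.8 450.3 108.5  64.3   1. ]
```

```bash
cat >> h.py <<'E'
HUE={"red":[(0,6),(174,180)],"amber":[(12,28)],"green":[(50,80)],"blue":[(100,118)]}
def colour(n,img,hue,xy,z,rad):
    """filled colour blob near world xy"""
    g=cv2.cvtColor(img,cv2.COLOR_RGB2HSV); m=np.zeros(g.shape[:2],np.uint8)
    for lo,hi in HUE[hue]: m|=cv2.inRange(g,(lo,110,50),(hi,255,255))
    k=np.zeros_like(m); cv2.fillPoly(k,[proj(n,disc(rad,z,z)+[*xy,0]).astype(np.int32)],255); m&=k
    c,_=cv2.findContours(m,cv2.RETR_EXTERNAL,cv2.CHAIN_APPROX_NONE)
    o=np.zeros_like(m); cv2.drawContours(o,[max(c,key=cv2.contourArea)],-1,1,-1); return o>0
def where(n,img,hue,xy,z0,h,r):
    g=colour(n,img,hue,xy,z0,.07); return np.round(fit(n,g,z0,h,r)*1000,1),g.sum()
E
python3 - <<'E'
from h import *
for n in P:
    im=cams.snapshot(n)
    for nm,hue,xy,h,r in [("dr","red",(.460,.005),.02,.028),("da","amber",(.434,-.146),.02,.028),("dg","green",(.404,.262),.02,.028),("pa","amber",(.593,-.300),.004,.042),("pg","green",(.608,.308),.004,.042)]:
        print(n,nm,*where(n,im,hue,xy,0,h,r), cv2.contourArea(cv2.convexHull(proj(n,disc(r,0,h)+[*xy,0]).astype(np.float32))))
    print(rect(n,colour(n,im,"blue",(.622,.112),.003,.12),.003))
E
```

```text
Traceback (most recent call last):
  File "h.py", line 40, in where
    g=colour(n,img,hue,xy,z0,.07); return np.round(fit(n,g,z0,h,r)*1000,1),g.sum()
  File "h.py", line 38, in colour
    o=np.zeros_like(m); cv2.drawContours(o,[max(c,key=cv2.contourArea)],-1,1,-1); return o>0
                                            ~~~^^^^^^^^^^^^^^^^^^^^^^^
ValueError: max() iterable argument is empty
```

```bash
sed -i 's/cv2.fillPoly(k,\[\(.*\)\],255)/cv2.fillConvexPoly(k,cv2.convexHull(\1),255)/' h.py; cat > m.py <<'E'
from h import *
for n in P:
    im=cams.snapshot(n)
    for nm,hue,xy,h,r in [("dr","red",(.460,.005),.02,.028),("da","amber",(.434,-.146),.02,.028),("dg","green",(.404,.262),.02,.028),("pa","amber",(.593,-.300),.004,.042),("pg","green",(.608,.308),.004,.042)]:
        print(n,nm,*where(n,im,hue,xy,0,h,r), cv2.contourArea(cv2.convexHull(proj(n,disc(r,0,h)+[*xy,0]).astype(np.float32))))
    print(rect(n,colour(n,im,"blue",(.622,.112),.003,.12),.003))
print(R.from_rotvec(env.state()["eef_rot"]).as_matrix().round(3))
E
python3 m.py
```

```text
top dr [457.7   3.3] 192 239.06041790544987
top da [ 433.8 -149.7] 193 251.39594423491508
top dg [401.8 261.6] 189 248.14488949091174
top pa [ 593.4 -299. ] 476 492.1404336511623
top pg [606.5 305. ] 470 489.62559209240135
[620.1 110.1 160.1  99.7  -7.5]
side dr [457.3  15.8] 243 404.7441597043071
side da [ 432.9 -139.7] 402 564.1938168641645
side dg [400.7 276.8] 130 256.34670430910774
side pa [ 593.6 -295.2] 1504 1559.5092139872722
side pg [608.2 309.2] 327 352.78824641462415
[621.5 111.7 160.4 101.1  -7.7]
[[ 0.957  0.291  0.   ]
 [ 0.291 -0.957  0.   ]
 [ 0.     0.    -1.   ]]
```

```bash
cat > go.py <<'E'
import sys; from h import *
# usage: go.py x y z yaw rows   (mm, deg of tool x axis): turn to make first, then shift in the turned tool frame
x,y,z,yaw,n=map(float,sys.argv[1:6]); s=env.state(); M=R.from_rotvec(s["eef_rot"]).as_matrix()
th=np.degrees(np.arctan2(M[1,0],M[0,0])); p=s["ee_pos"]*1000; t=np.radians(yaw); c,q=np.cos(t),np.sin(t)
d=np.array([x,y,z])-p; e=np.array([c*d[0]+q*d[1],q*d[0]-c*d[1],-d[2]])
print("t",s["time_s"],"p",p.round(1),"yaw",th.round(2),"tiltz",M[:,2].round(4),"turn",round(th-yaw,2),"shift",e.round(1),"per row",(e/n).round(2), "w",round(s["width"]*85.4,1),"F",s["ft_force"].round(1))
E
python3 go.py 649 -109 300 10.9 20
```

```text
t 1.25 p [ 196.1 -645.9  404.7] yaw 16.89 tiltz [ 0.  0. -1.] turn 5.99 shift [ 546.2 -441.6  104.7] per row [ 27.31 -22.08   5.23] w 85.5 F [0.8 0.8 0.2]
```

send_rows(dp=[[0, 0, 0], [27, -22, 5], [27, -22, 5], [27, -22, 5], [27, -22, 5], [27, -22, 5], [27, -22, 5], [27, -22, 5]], dr=[[0, 0, 6], [0, 0, 0], [0, 0, 0], [0, 0, 0], [0, 0, 0], [0, 0, 0], [0, 0, 0], [0, 0, 0]], fingers=[85, 85, 85, 85, 85, 85, 85, 85])

```text
time_s: 1.92
ee_pos: [0.3535, -0.4576, 0.3697]
eef_rot: [3.127, 0.298, 0.001]
ft_force: [0.1, 0.1, 0.5]
width: 0.995
grip_force: 0.0
```

send_rows(dp=[[27, -22, 5], [27, -22, 5], [27, -22, 5], [27, -22, 5], [27, -22, 5], [27, -22, 5], [27, -22, 5], [27, -22, 5]], dr=[[0, 0, 0], [0, 0, 0], [0, 0, 0], [0, 0, 0], [0, 0, 0], [0, 0, 0], [0, 0, 0], [0, 0, 0]], fingers=[85, 85, 85, 85, 85, 85, 85, 85])

```text
time_s: 2.58
ee_pos: [0.5324, -0.244, 0.3297]
eef_rot: [3.127, 0.298, 0.001]
ft_force: [0.0, 0.1, 0.4]
width: 0.997
grip_force: 0.0
```

send_rows(dp=[[27, -22, 5], [27, -22, 5], [27, -22, 5], [27, -22, 5], [27, -22, 5], [6, -2, 5], [0, 0, 0], [0, 0, 0]], dr=[[0, 0, 0], [0, 0, 0], [0, 0, 0], [0, 0, 0], [0, 0, 0], [0, 0, 0], [0, 0, 0], [0, 0, 0]], fingers=[60, 60, 60, 60, 60, 60, 60, 60])

```text
time_s: 3.25
ee_pos: [0.6486, -0.1089, 0.2992]
eef_rot: [3.127, 0.299, -0.002]
ft_force: [-0.4, -0.4, 0.7]
width: 0.699
grip_force: 0.0
```

```bash
python3 go.py 649 -109 240 10.9 2; python3 - <<'E'
from h import *
a=cams.snapshot("side"); b=cams.snapshot("top")
a=cv2.resize(a[180:330,270:470],None,fx=3.5,fy=3.5,interpolation=cv2.INTER_CUBIC)
cv2.imwrite("pics/a.png",a[:,:,::-1])
E
```

```text
t 3.25 p [ 648.6 -108.9  299.2] yaw 10.91 tiltz [-1.2e-03 -5.0e-04 -1.0e+00] turn 0.01 shift [ 0.4  0.2 59.2] per row [ 0.19  0.08 29.61] w 59.7 F [-0.4 -0.4  0.7]
```

View pics/a.png

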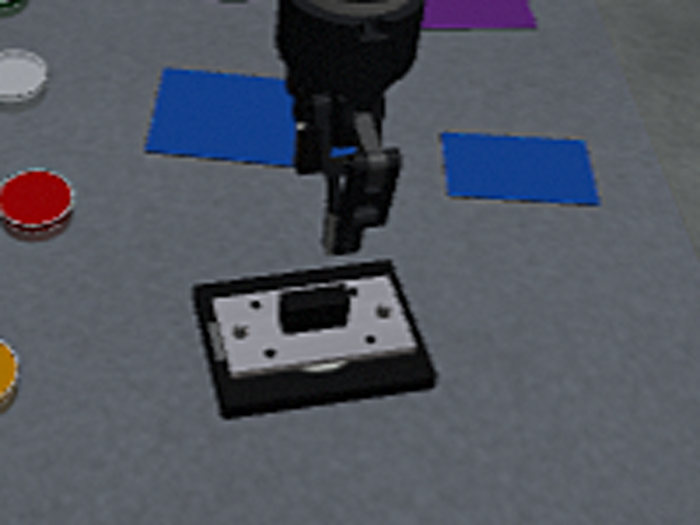

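send_rows(dp=[[0, 0, 20], [0, 0, 25], [0, 0, 25], [0, 0, 20], [0, 0, 10], [0, 0, 0]], dr=[[0, 0, 0], [0, 0, 0], [0, 0, 0], [0, 0, 0], [0, 0, 0], [0, 0, 0]], fingers=[50, 50, 50, 50, 40, 30])

```text
time_s: 3.85
ee_pos: [0.6472, -0.1101, 0.1977]
eef_rot: [-3.128, -0.295, 0.007]
ft_force: [-0.2, -0.0, -0.9]
width: 0.354
grip_force: 0.0
```

```bash
python3 go.py 649 -109 198 10.9 1; python3 - <<'E'
from h import *
o=[]
for n,c in(("side",(360,270)),("top",(377,170))):
    a=cams.snapshot(n); x,y=c
    o.append(cv2.resize(a[y-35:y+35,x-45:x+45],None,fx=4.4,fy=4.4,interpolation=cv2.INTER_CUBIC))
cv2.imwrite("pics/b.png",np.hstack(o)[:,:,::-1])
E
```

```text
t 3.85 p [ 647.2 -110.1  197.7] yaw 10.78 tiltz [-4.2e-03 -3.0e-04 -1.0e+00] turn -0.12 shift [ 1.9 -0.8 -0.3] per row [ 1.94 -0.76 -0.28] w 30.2 F [-0.2 -0.  -0.9]
```

View pics/b.png

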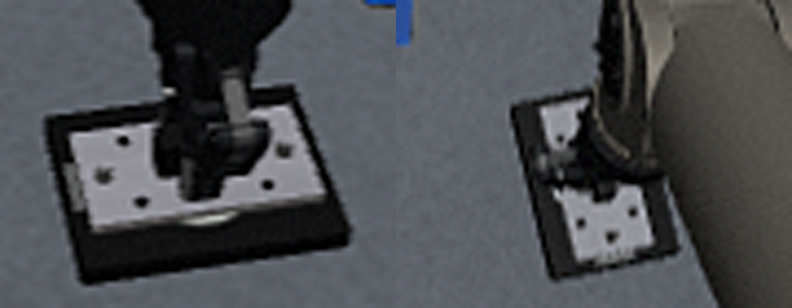

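send_rows(dp=[[0, 0, 0], [0, 0, 0], [0, 0, 0], [0, 0, 0], [0, 0, 0], [0, 0, 0], [0, 0, 0], [0, 0, 0]], dr=[[0, 0, 0], [0, 0, 0], [0, 0, 0], [0, 0, 0], [0, 0, 0], [0, 0, 0], [0, 0, 0], [0, 0, 0]], fingers=[26, 22, 20, 18, 14, 10, 10, 10])

```text
time_s: 4.62
ee_pos: [0.6492, -0.1069, 0.201]
eef_rot: [-3.125, -0.3, -0.002]
ft_force: [-2.8, 4.5, 7.1]
width: 0.169
grip_force: 59.1
```

```bash
python3 go.py 649 -109 198 10.9 1
```

```text
t 4.6167 p [ 649.2 -106.9  201. ] yaw 10.95 tiltz [ 0.0011  0.0019 -1.    ] turn 0.05 shift [-0.6  2.   3. ] per row [-0.61  2.04  3.  ] w 14.4 F [-2.8  4.5  7.1]
```

send_rows(dp=[[0, -2, -2], [0, 0, -4], [0, 0, -5], [0, 0, -6], [0, 0, -8], [0, 0, -8], [0, 0, -8], [0, 0, -4]], dr=[[0, 0, 0], [0, 0, 0], [0, 0, 0], [0, 0, 0], [0, 0, 0], [0, 0, 0], [0, 0, 0], [0, 0, 0]], fingers=[10, 10, 10, 10, 10, 10, 10, 10])

```text
time_s: 5.28
ee_pos: [0.6487, -0.1072, 0.2465]
eef_rot: [3.127, 0.297, 0.003]
ft_force: [-0.4, 0.0, -2.0]
width: 0.169
grip_force: 58.9
```

```bash
python3 go.py 621 111 250 -7.6 16; python3 - <<'E'
from h import *
o=[]
for n,c in(("side",(360,250)),("top",(377,170))):
    a=cams.snapshot(n); x,y=c
    o.append(cv2.resize(a[y-50:y+50,x-45:x+45],None,fx=4.4,fy=4.4,interpolation=cv2.INTER_CUBIC))
cv2.imwrite("pics/c.png",np.hstack(o)[:,:,::-1])
E
```

```text
t 5.2833 p [ 648.7 -107.2  246.5] yaw 10.86 tiltz [ 1.7e-03 -5.0e-04 -1.0e+00] turn 18.46 shift [ -56.3 -212.6   -3.5] per row [ -3.52 -13.29  -0.22] w 14.4 F [-0.4  0.  -2. ]
```

View pics/c.png

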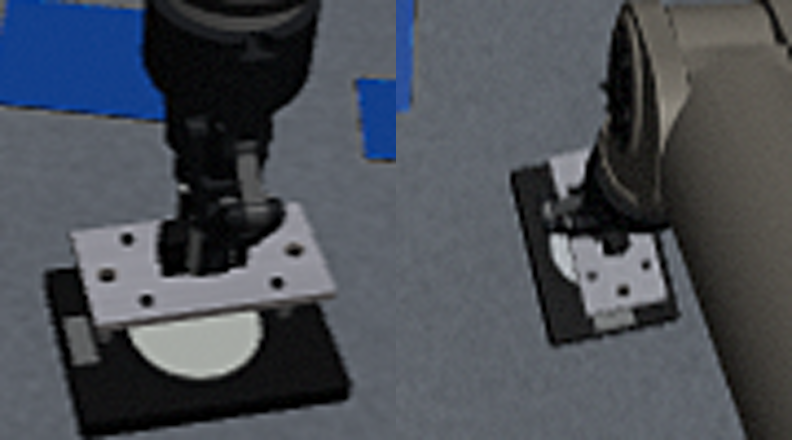

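send_rows(dp=[[0, 0, -4], [0, 0, -4], [0, 0, 0], [0, 0, 0], [-3, -10, 0], [-4, -15, 0], [-5, -20, 0], [-5, -20, 0]], dr=[[0, 0, 4], [0, 0, 5], [0, 0, 5], [0, 0, 4.5], [0, 0, 0], [0, 0, 0], [0, 0, 0], [0, 0, 0]], fingers=[10, 10, 10, 10, 10, 10, 10, 10])

```text
time_s: 6.05
ee_pos: [0.6396, -0.0378, 0.2524]
eef_rot: [-3.134, 0.204, 0.001]
ft_force: [0.8, -0.2, -1.4]
width: 0.17
grip_force: 58.9
```

send_rows(dp=[[-5, -20, 0], [-5, -20, 0], [-5, -20, 0], [-5, -20, 0], [-5, -20, 0], [-5, -20, 0], [-5, -15, 0], [-3, -12, 0]], dr=[[0, 0, 0], [0, 0, 0], [0, 0, 0], [0, 0, 0], [0, 0, 0], [0, 0, 0], [0, 0, 0], [0, 0, 0]], fingers=[10, 10, 10, 10, 10, 10, 10, 10])

```text
time_s: 6.72
ee_pos: [0.6206, 0.1147, 0.2525]
eef_rot: [-3.134, 0.199, 0.002]
ft_force: [0.2, 0.5, -2.8]
width: 0.171
grip_force: 58.9
```

```bash
python3 go.py 621 111 189 -7.6 1;  python3 - <<'E'
from h import *
o=[]
for n,c in(("side",(342,200)),("top",(312,180))):
    a=cams.snapshot(n); x,y=c
    for d in cams.silhouettes("plate",n)[:1]: print(n,d["conf"],d["xy"],rect(n,d["region"],.061))
    o.append(cv2.resize(a[y-50:y+50,x-45:x+45],None,fx=4.4,fy=4.4,interpolation=cv2.INTER_CUBIC))
cv2.imwrite("pics/d.png",np.hstack(o)[:,:,::-1])
E
```

```text
t 6.7167 p [620.6 114.7 252.5] yaw -7.27 tiltz [-0.0011  0.0016 -1.    ] turn 0.33 shift [ 0.9  3.6 63.5] per row [ 0.86  3.6  63.49] w 14.6 F [ 0.2  0.5 -2.8]
side 0.89 [343.5, 195.1] [620.5 131.7 119.1  79.3  -8.6]
top 0.46 [304.6, 191.8] [582.1 138.4  32.5  19.2  -1.2]
```

View pics/d.png

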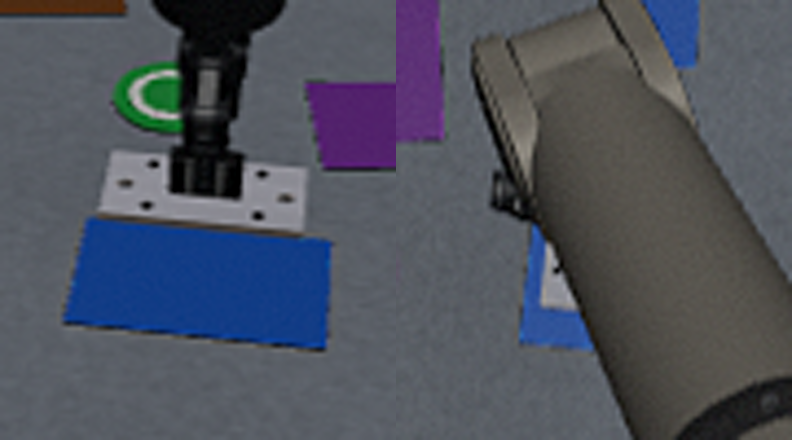

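send_rows(dp=[[0, 3, 10], [0, 0, 12], [0, 0, 12], [0, 0, 12], [0, 0, 8], [0, 0, 5], [0, 0, 2], [0, 0, 0]], dr=[[0, 0, 0], [0, 0, 0], [0, 0, 0], [0, 0, 0], [0, 0, 0], [0, 0, 0], [0, 0, 0], [0, 0, 0]], fingers=[10, 10, 10, 10, 10, 10, 10, 10])

```text
time_s: 7.58
ee_pos: [0.6215, 0.1078, 0.191]
eef_rot: [3.134, -0.208, -0.001]
ft_force: [0.3, -0.1, -1.7]
width: 0.167
grip_force: 59.0
```

```bash
python3 go.py 621 111 189 -7.6 1
```

```text
t 7.5833 p [621.5 107.8 191. ] yaw -7.6 tiltz [-9.e-04 -2.e-04 -1.e+00] turn -0.0 shift [-0.9 -3.2  2. ] per row [-0.91 -3.15  2.  ] w 14.3 F [ 0.3 -0.1 -1.7]
```

send_rows(dp=[[0, -3, 1], [0, 0, 1], [0, 0, 1], [0, 0, 0]], dr=[[0, 0, 0], [0, 0, 0], [0, 0, 0], [0, 0, 0]], fingers=[10, 10, 10, 10])

```text
time_s: 7.92
ee_pos: [0.622, 0.1108, 0.1889]
eef_rot: [-3.135, 0.208, -0.001]
ft_force: [0.1, -0.6, -3.1]
width: 0.171
grip_force: 59.0
```

```bash
python3 go.py 621 111 189 -7.6 1
```

```text
t 7.9167 p [622.  110.8 188.9] yaw -7.59 tiltz [ 5.e-04  1.e-04 -1.e+00] turn 0.01 shift [-1.  -0.  -0.1] per row [-1.05 -0.02 -0.06] w 14.6 F [ 0.1 -0.6 -3.1]
```

send_rows(dp=[[0, 0, 1], [0, 0, 1], [0, 0, 0]], dr=[[0, 0, 0], [0, 0, 0], [0, 0, 0]], fingers=[10, 10, 10])

```text
time_s: 8.17
ee_pos: [0.6221, 0.1107, 0.188]
eef_rot: [-3.135, 0.209, -0.001]
ft_force: [-3.2, -1.4, 7.7]
width: 0.172
grip_force: 60.3
```

send_rows(dp=[[0, 0, 0], [0, 0, 0], [0, 0, 0], [0, 0, -3], [0, 0, -20], [0, 0, -35], [0, 0, -35], [0, 0, -10]], dr=[[0, 0, 0], [0, 0, 0], [0, 0, 0], [0, 0, 0], [0, 0, 0], [0, 0, 0], [0, 0, 0], [0, 0, 0]], fingers=[25, 35, 45, 50, 50, 60, 84, 84])

```text
time_s: 8.83
ee_pos: [0.6237, 0.111, 0.2952]
eef_rot: [-3.132, 0.209, -0.012]
ft_force: [0.7, -0.6, 0.5]
width: 0.953
grip_force: 0.0
```

```bash
python3 go.py 459 5 250 10 10;  python3 - <<'E'
from h import *
a=cams.snapshot("side")
for d in cams.silhouettes("plate","side")[:2]: print(d["conf"],d["xy"],rect("side",d["region"],.009))
for t in ("stage","plate"):
  for d in cams.silhouettes(t,"side")[:2]: print(t,d["conf"],d["xy"],rect("side",d["region"],.016))
E
```

```text
t 8.8333 p [623.7 111.  295.2] yaw -7.63 tiltz [ 0.0076  0.0019 -1.    ] turn -17.63 shift [-180.6   75.8   45.2] per row [-18.06   7.58   4.52] w 81.3 F [ 0.7 -0.6  0.5]
0.76 [341.3, 213.7] [621.7 110.9 119.2  73.4  -7.5]
stage 0.74 [358.2, 274.7] [ 647.6 -110.8  144.7  111.2   11.1]
plate 0.76 [341.3, 213.7] [621.  103.1 118.   72.7  -7.5]
```

send_rows(dp=[[0, 0, 0], [0, 0, 0], [0, 0, 0], [-20, 8, 5], [-30, 13, 8], [-35, 15, 8], [-35, 15, 8], [-30, 13, 8]], dr=[[0, 0, -6], [0, 0, -6], [0, 0, -5.6], [0, 0, 0], [0, 0, 0], [0, 0, 0], [0, 0, 0], [0, 0, 0]], fingers=[85, 85, 85, 85, 85, 85, 85, 85])

```text
time_s: 9.7
ee_pos: [0.4822, 0.0203, 0.2506]
eef_rot: [3.129, 0.273, -0.007]
ft_force: [0.2, -0.5, 0.2]
width: 0.994
grip_force: 0.0
```

send_rows(dp=[[-20, 8, 8], [-10, 4, 0], [0, 0, 0], [0, 0, 0]], dr=[[0, 0, 0], [0, 0, 0], [0, 0, 0], [0, 0, 0]], fingers=[85, 85, 85, 85])

```text
time_s: 10.03
ee_pos: [0.4586, 0.005, 0.2446]
eef_rot: [-3.129, -0.274, -0.001]
ft_force: [0.9, 0.7, 1.0]
width: 1.0
grip_force: 0.0
```

```bash
python3 go.py 459 5 172 10.9 1
```

```text
t 10.0333 p [458.6   5.  244.6] yaw 9.99 tiltz [ 4.e-04  4.e-04 -1.e+00] turn -0.91 shift [ 0.4  0.1 72.6] per row [ 0.4   0.08 72.63] w 85.4 F [0.9 0.7 1. ]
```

send_rows(dp=[[0, 0, 20], [0, 0, 20], [0, 0, 15], [0, 0, 10], [0, 0, 6], [0, 0, 1], [0, 0, 0], [0, 0, 0]], dr=[[0, 0, -0.9], [0, 0, 0], [0, 0, 0], [0, 0, 0], [0, 0, 0], [0, 0, 0], [0, 0, 0], [0, 0, 0]], fingers=[85, 85, 85, 85, 85, 75, 65, 60])

```text
time_s: 10.7
ee_pos: [0.4585, 0.0048, 0.1733]
eef_rot: [-3.127, -0.298, -0.002]
ft_force: [1.1, -1.0, -1.0]
width: 0.702
grip_force: 0.0
```

send_rows(dp=[[0, 0, 0], [0, 0, 0], [0, 0, 0], [0, 0, 0], [0, 0, 0]], dr=[[0, 0, 0], [0, 0, 0], [0, 0, 0], [0, 0, 0], [0, 0, 0]], fingers=[58, 54, 50, 50, 50])

```text
time_s: 11.12
ee_pos: [0.4583, 0.0047, 0.1739]
eef_rot: [3.127, 0.298, 0.003]
ft_force: [-1.9, 0.3, 9.5]
width: 0.631
grip_force: 61.2
```

```bash
python3 go.py 459 5 172 10.9 1;  python3 - <<'E'
from h import *
o=[]
for n,c in(("side",(282,225)),("top",(345,225))):
    a=cams.snapshot(n); x,y=c
    o.append(cv2.resize(a[y-50:y+50,x-45:x+45],None,fx=4.4,fy=4.4,interpolation=cv2.INTER_CUBIC))
cv2.imwrite("pics/e.png",np.hstack(o)[:,:,::-1])
E
```

```text
t 11.1167 p [458.3   4.7 173.9] yaw 10.89 tiltz [ 1.9e-03  1.0e-04 -1.0e+00] turn -0.01 shift [ 0.7 -0.2  1.9] per row [ 0.72 -0.16  1.93] w 53.9 F [-1.9  0.3  9.5]
```

View pics/e.png

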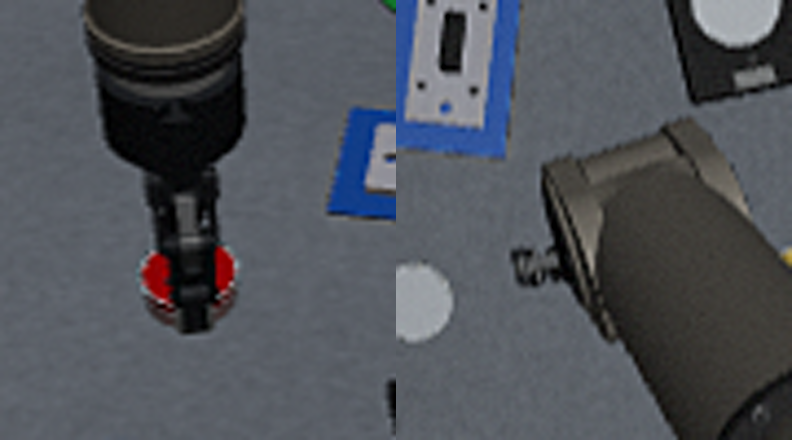

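send_rows(dp=[[0, 0, -3], [0, 0, -8], [0, 0, -15], [0, 0, -20], [0, 0, -20], [0, 0, -12], [0, 0, 0], [0, 0, 0]], dr=[[0, 0, 0], [0, 0, 0], [0, 0, 0], [0, 0, 0], [0, 0, 0], [0, 0, 0], [0, 0, 0], [0, 0, 0]], fingers=[50, 50, 50, 50, 50, 50, 50, 50])

```text
time_s: 11.88
ee_pos: [0.4581, 0.0045, 0.2516]
eef_rot: [3.127, 0.298, 0.004]
ft_force: [-0.1, 0.1, -1.1]
width: 0.632
grip_force: 63.0
```

```bash
python3 go.py 648.7 -107.5 250 10.9 10;  python3 - <<'E'
from h import *
s=env.state(); p=s["ee_pos"]
a=cams.snapshot("side"); t=cams.snapshot("top")
# held dish: x-extent of red in side view at its height
zb=p[2]-.173
g=cv2.cvtColor(a,cv2.COLOR_RGB2HSV); m=(cv2.inRange(g,(0,110,50),(6,255,255))|cv2.inRange(g,(174,110,50),(180,255,255)))
c=proj("side",np.array([[p[0],p[1],zb+.01]]))[0]; print("expected",c)
v,u=np.nonzero(m); k=(abs(u-c[0])<30)&(abs(v-c[1])<30); u,v=u[k],v[k]
b=back("side",np.c_[u,v],zb+.018); print("x range mm",b[:,0].min()*1000,b[:,0].max()*1000,"y",b[:,1].min()*1000,b[:,1].max()*1000,"tcp",p*1000)
for n,im in(("top",t),("side",a)):
    g=cv2.cvtColor(im,cv2.COLOR_RGB2GRAY); k=np.zeros_like(g)
    cv2.fillConvexPoly(k,cv2.convexHull(proj(n,disc(.042,.016,.016)+[.6485,-.1085,0]).astype(np.int32)),1)
    w=(g>130)&(k>0); print(n,w.sum(),fit(n,w,.016,1e-4,.034)*1000)
o=a[130:260,220:350]
cv2.imwrite("pics/f.png",cv2.resize(o,None,fx=4,fy=4,interpolation=cv2.INTER_CUBIC)[:,:,::-1])
E
```

```text
t 11.8833 p [458.1   4.5 251.6] yaw 10.87 tiltz [ 2.2e-03  1.0e-04 -1.0e+00] turn -0.03 shift [166.  146.    1.6] per row [16.6  14.6   0.16] w 54.0 F [-0.1  0.1 -1.1]
expected [277.29008428 216.21930851]
x range mm 431.9946347020182 484.02495452831795 y -27.21456215456208 25.319375950597745 tcp [458.07393513   4.52385209 251.62192129]
top 311 [ 648.8977727  -108.38112881]
side 544 [ 649.08839107 -105.00556726]
```

View pics/f.png

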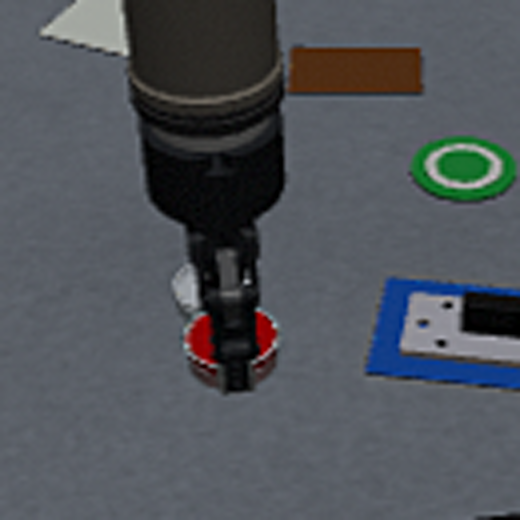

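send_rows(dp=[[8, 7, 0], [14, 12, 0], [18, 16, 0], [20, 18, 0], [20, 18, 0], [20, 18, 0], [20, 18, 0], [18, 16, 0]], dr=[[0, 0, 0], [0, 0, 0], [0, 0, 0], [0, 0, 0], [0, 0, 0], [0, 0, 0], [0, 0, 0], [0, 0, 0]], fingers=[50, 50, 50, 50, 50, 50, 50, 50])

```text
time_s: 12.65
ee_pos: [0.6182, -0.0919, 0.2494]
eef_rot: [3.127, 0.297, -0.002]
ft_force: [0.8, 0.6, -0.3]
width: 0.63
grip_force: 63.0
```

send_rows(dp=[[16, 14, 0], [12, 9, 0], [0, 0, 10], [0, 0, 15], [0, 0, 15], [0, 0, 10], [0, 0, 0], [0, 0, 0]], dr=[[0, 0, 0], [0, 0, 0], [0, 0, 0], [0, 0, 0], [0, 0, 0], [0, 0, 0], [0, 0, 0], [0, 0, 0]], fingers=[50, 50, 50, 50, 50, 50, 50, 50])

```text
time_s: 13.32
ee_pos: [0.6479, -0.1072, 0.1995]
eef_rot: [-3.127, -0.299, 0.004]
ft_force: [-0.1, -0.1, -0.0]
width: 0.631
grip_force: 63.1
```

```bash
python3 go.py 649 -107 190 10.9 1;  python3 - <<'E'
from h import *
o=[]
for n,c in(("side",(360,260)),("top",(377,170))):
    a=cams.snapshot(n); x,y=c
    o.append(cv2.resize(a[y-50:y+50,x-45:x+45],None,fx=4.4,fy=4.4,interpolation=cv2.INTER_CUBIC))
cv2.imwrite("pics/g.png",np.hstack(o)[:,:,::-1])
E
```

```text
t 13.3167 p [ 647.9 -107.2  199.5] yaw 10.91 tiltz [-2.5e-03  3.0e-04 -1.0e+00] turn 0.01 shift [ 1.2 -0.   9.5] per row [ 1.15 -0.03  9.47] w 53.9 F [-0.1 -0.1 -0. ]
```

View pics/g.png

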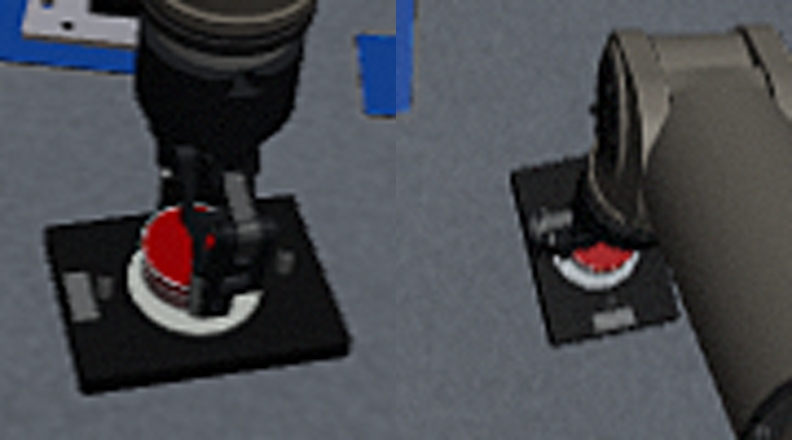

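send_rows(dp=[[1, 0, 4], [0, 0, 3], [0, 0, 2], [0, 0, 1], [0, 0, 0]], dr=[[0, 0, 0], [0, 0, 0], [0, 0, 0], [0, 0, 0], [0, 0, 0]], fingers=[50, 50, 50, 50, 50])

```text
time_s: 13.83
ee_pos: [0.6493, -0.1072, 0.1905]
eef_rot: [-3.127, -0.298, 0.001]
ft_force: [0.6, -0.0, -0.2]
width: 0.635
grip_force: 63.1
```

send_rows(dp=[[0, 0, 1], [0, 0, 0]], dr=[[0, 0, 0], [0, 0, 0]], fingers=[50, 50])

```text
time_s: 14.0
ee_pos: [0.6495, -0.1073, 0.1901]
eef_rot: [3.127, 0.298, 0.0]
ft_force: [-1.1, 0.6, 3.4]
width: 0.633
grip_force: 63.6
```

send_rows(dp=[[0, 0, 0], [0, 0, 0], [0, 0, 0], [0, 0, -3], [0, 0, -20], [0, 0, -25], [0, 0, -15], [0, 0, 0]], dr=[[0, 0, 0], [0, 0, 0], [0, 0, 0], [0, 0, 0], [0, 0, 0], [0, 0, 0], [0, 0, 0], [0, 0, 0]], fingers=[60, 70, 80, 85, 85, 85, 85, 85])

```text
time_s: 14.67
ee_pos: [0.651, -0.1074, 0.2567]
eef_rot: [3.126, 0.298, 0.01]
ft_force: [0.7, -0.4, 0.3]
width: 0.995
grip_force: 0.0
```

```bash
python3 go.py 434 -147 250 10.9 10;  python3 - <<'E'
from h import *
a=cams.snapshot("side")
for d in cams.silhouettes("dish_red","side")[:2]: print(d["conf"],d["xy"],fit("side",d["region"],.016,.02,.028)*1000)
E
```

```text
t 14.6667 p [ 651.  -107.4  256.7] yaw 10.88 tiltz [ 6.5e-03 -6.0e-04 -1.0e+00] turn -0.02 shift [-220.6   -2.1    6.7] per row [-22.06  -0.21   0.67] w 85.0 F [ 0.7 -0.4  0.3]
0.57 [361.9, 269.8] [ 646.59875504 -107.21865965]
```

Red dish is on the stage middle. Now to the amber dish.

send_rows(dp=[[-15, 0, 0], [-30, 0, 0], [-35, 0, 0], [-35, 0, 0], [-35, 0, 0], [-35, 0, 0], [-22, 0, 0], [-12, -2, 5]], dr=[[0, 0, 0], [0, 0, 0], [0, 0, 0], [0, 0, 0], [0, 0, 0], [0, 0, 0], [0, 0, 0], [0, 0, 0]], fingers=[85, 85, 85, 85, 85, 85, 85, 85])

```text
time_s: 15.43
ee_pos: [0.4303, -0.1476, 0.2469]
eef_rot: [-3.128, -0.294, 0.006]
ft_force: [0.2, -0.2, -0.5]
width: 0.996
grip_force: 0.0
```

send_rows(dp=[[0, 0, 10], [0, 0, 15], [0, 0, 0], [0, 0, 0]], dr=[[0, 0, 0], [0, 0, 0], [0, 0, 0], [0, 0, 0]], fingers=[85, 85, 85, 85])

```text
time_s: 15.77
ee_pos: [0.4344, -0.1462, 0.2215]
eef_rot: [-3.126, -0.299, 0.003]
ft_force: [-0.4, -0.2, 0.7]
width: 0.996
grip_force: 0.0
```

```bash
python3 go.py 434 -147 172 10.9 1; python3 - <<'E'
from h import *
a=cams.snapshot("side")
for t,z in(("dish_amber",0),("dish_red",.016)):
  for d in cams.silhouettes(t,"side")[:2]: print(d["conf"],d["xy"],fit("side",d["region"],z,.02,.028)*1000)
b=cams.snapshot("top")
print(where("top",b,"amber",(.434,-.147),0,.02,.028))
print(where("top",b,"red",(.649,-.107),.016,.02,.028), where("side",a,"red",(.649,-.107),.016,.02,.028))
for d in cams.silhouettes("dish_red","top")[:2]: print(d["conf"],d["xy"],fit("top",d["region"],.016,.02,.028)*1000)
E
```

```text
t 15.7667 p [ 434.4 -146.2  221.5] yaw 10.94 tiltz [-2.2e-03  9.0e-04 -1.0e+00] turn 0.04 shift [-0.5  0.7 49.5] per row [-0.54  0.7  49.52] w 85.0 F [-0.4 -0.2  0.7]
0.67 [267.4, 291.0] [ 438.17471989 -152.89522608]
0.9 [361.5, 271.7] [ 648.64322446 -105.548892  ]
(array([ 413.7, -148.1]), np.int64(16))
(array([ 650.9, -111.4]), np.int64(188)) (array([651.3, -99.2]), np.int64(325))
0.52 [375.7, 174.4] [ 652.03252003 -111.94098208]
```

send_rows(dp=[[0, 0, 15], [0, 0, 15], [0, 0, 10], [0, 0, 6], [0, 0, 3], [0, 0, 0], [0, 0, 0], [0, 0, 0]], dr=[[0, 0, 0], [0, 0, 0], [0, 0, 0], [0, 0, 0], [0, 0, 0], [0, 0, 0], [0, 0, 0], [0, 0, 0]], fingers=[85, 85, 85, 85, 85, 75, 68, 64])

```text
time_s: 16.68
ee_pos: [0.4343, -0.1467, 0.1742]
eef_rot: [3.127, 0.298, 0.001]
ft_force: [-0.5, 0.5, -0.2]
width: 0.75
grip_force: 0.0
```

send_rows(dp=[[0, 0, 0], [0, 0, 0], [0, 0, 0], [0, 0, 0], [0, 0, 0], [0, 0, 0]], dr=[[0, 0, 0], [0, 0, 0], [0, 0, 0], [0, 0, 0], [0, 0, 0], [0, 0, 0]], fingers=[60, 57, 54, 50, 50, 50])

```text
time_s: 17.18
ee_pos: [0.4342, -0.1466, 0.1746]
eef_rot: [3.127, 0.298, 0.001]
ft_force: [-2.1, 0.6, 11.0]
width: 0.632
grip_force: 60.8
```

```bash
python3 go.py 434 -147 172 10.9 1
```

```text
t 17.1833 p [ 434.2 -146.6  174.6] yaw 10.89 tiltz [ 8.e-04 -3.e-04 -1.e+00] turn -0.01 shift [-0.3  0.3  2.6] per row [-0.3   0.34  2.63] w 54.0 F [-2.1  0.6 11. ]
```

send_rows(dp=[[0, 0, -3], [0, 0, -8], [0, 0, -15], [0, 0, -20], [0, 0, -15], [0, 0, 0], [0, 0, 0]], dr=[[0, 0, 0], [0, 0, 0], [0, 0, 0], [0, 0, 0], [0, 0, 0], [0, 0, 0], [0, 0, 0]], fingers=[50, 50, 50, 50, 50, 50, 50])

```text
time_s: 17.77
ee_pos: [0.4343, -0.1468, 0.2356]
eef_rot: [3.127, 0.298, 0.003]
ft_force: [0.6, -0.8, -0.1]
width: 0.63
grip_force: 63.1
```

```bash
cat > held.py <<'E'
import sys; from h import *
p=env.state()["ee_pos"]; a=cams.snapshot("side"); zb=p[2]-.174; g=cv2.cvtColor(a,cv2.COLOR_RGB2HSV); m=np.zeros((400,640),np.uint8)
for lo,hi in HUE[sys.argv[1]]: m|=cv2.inRange(g,(lo,110,50),(hi,255,255))
c=proj("side",np.array([[p[0],p[1],zb+.01]]))[0]; v,u=np.nonzero(m); k=(abs(u-c[0])<30)&(abs(v-c[1])<30)
b=back("side",np.c_[u,v][k],zb+.018)*1000; print("dish x range",b[:,0].min().round(1),b[:,0].max().round(1),"mid",((b[:,0].min()+b[:,0].max())/2).round(1),"tcp",(p*1000).round(1))
E
python3 held.py amber; python3 go.py 593.5 -297 235 10.9 10
```

```text
dish x range 408.2 461.9 mid 435.1 tcp [ 434.3 -146.8  235.6]
t 17.8167 p [ 433.9 -146.7  234.8] yaw 10.88 tiltz [ 6.e-04 -2.e-04 -1.e+00] turn -0.02 shift [128.3 177.8  -0.2] per row [12.83 17.78 -0.02] w 53.8 F [ 0.9 -0.6 -0.3]
```

send_rows(dp=[[6, 8, 0], [10, 14, 0], [13, 18, 0], [15, 20, 0], [15, 20, 0], [15, 20, 0], [15, 20, 0], [13, 18, 0]], dr=[[0, 0, 0], [0, 0, 0], [0, 0, 0], [0, 0, 0], [0, 0, 0], [0, 0, 0], [0, 0, 0], [0, 0, 0]], fingers=[50, 50, 50, 50, 50, 50, 50, 50])

```text
time_s: 18.48
ee_pos: [0.5613, -0.2645, 0.2333]
eef_rot: [-3.127, -0.298, 0.002]
ft_force: [-0.3, 0.1, -0.4]
width: 0.631
grip_force: 63.1
```

send_rows(dp=[[12, 18, 0], [9, 14, 0], [5, 8, 10], [0, 0, 15], [0, 0, 10], [0, 0, 5], [0, 0, 0], [0, 0, 0]], dr=[[0, 0, 0], [0, 0, 0], [0, 0, 0], [0, 0, 0], [0, 0, 0], [0, 0, 0], [0, 0, 0], [0, 0, 0]], fingers=[50, 50, 50, 50, 50, 50, 50, 50])

```text
time_s: 19.15
ee_pos: [0.5931, -0.2968, 0.1941]
eef_rot: [-3.127, -0.299, 0.002]
ft_force: [-0.8, -0.6, 0.2]
width: 0.63
grip_force: 63.1
```

```bash
python3 go.py 593.5 -297 178.5 10.9 1;  python3 - <<'E'
from h import *
o=[]
for n,c in(("side",(337,335)),("top",(434,180))):
    a=cams.snapshot(n); x,y=c
    o.append(cv2.resize(a[y-50:y+50,x-45:x+45],None,fx=4.4,fy=4.4,interpolation=cv2.INTER_CUBIC))
cv2.imwrite("pics/i.png",np.hstack(o)[:,:,::-1])
E
```

```text
t 19.15 p [ 593.1 -296.8  194.1] yaw 10.92 tiltz [-1.3e-03  7.0e-04 -1.0e+00] turn 0.02 shift [ 0.4  0.3 15.6] per row [ 0.38  0.3  15.6 ] w 53.8 F [-0.8 -0.6  0.2]
```

View pics/i.png

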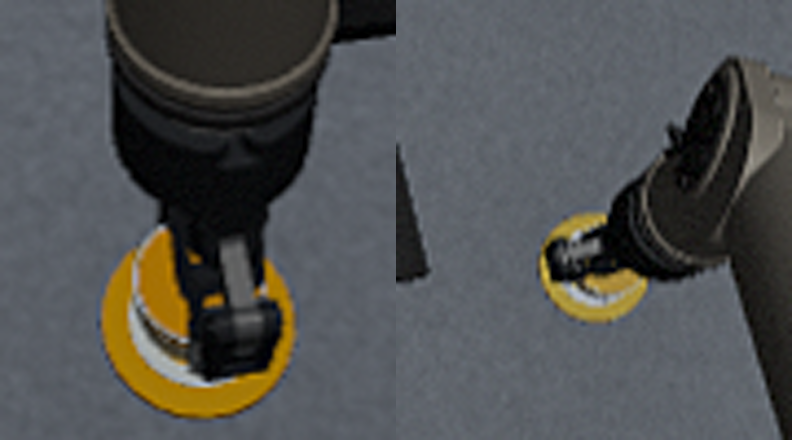

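send_rows(dp=[[0, 0, 6], [0, 0, 5], [0, 0, 3], [0, 0, 1], [0, 0, 1], [0, 0, 0]], dr=[[0, 0, 0], [0, 0, 0], [0, 0, 0], [0, 0, 0], [0, 0, 0], [0, 0, 0]], fingers=[50, 50, 50, 50, 50, 50])

```text
time_s: 19.75
ee_pos: [0.5933, -0.2972, 0.1788]
eef_rot: [-3.127, -0.298, 0.0]
ft_force: [-0.6, 0.5, -0.5]
width: 0.629
grip_force: 63.1
```

send_rows(dp=[[0, 0, 1], [0, 0, 0]], dr=[[0, 0, 0], [0, 0, 0]], fingers=[50, 50])

```text
time_s: 19.92
ee_pos: [0.5934, -0.2973, 0.1788]
eef_rot: [3.127, 0.298, -0.0]
ft_force: [-3.0, 0.9, 7.9]
width: 0.631
grip_force: 64.1
```

send_rows(dp=[[0, 0, 0], [0, 0, 0], [0, 0, 0], [0, 0, -3], [0, 0, -20], [0, 0, -30], [0, 0, -25], [0, 0, 0]], dr=[[0, 0, 0], [0, 0, 0], [0, 0, 0], [0, 0, 0], [0, 0, 0], [0, 0, 0], [0, 0, 0], [0, 0, 0]], fingers=[60, 70, 80, 85, 85, 85, 85, 85])

```text
time_s: 20.58
ee_pos: [0.5954, -0.2982, 0.2614]
eef_rot: [3.123, 0.297, 0.012]
ft_force: [0.7, 0.2, 0.2]
width: 0.997
grip_force: 0.0
```

```bash
python3 go.py 403 262 250 10.9 20; python3 - <<'E'
from h import *
a=cams.snapshot("side")
for t,z,h,r in(("dish_amber",.004,.02,.028),("dish_red",.016,.02,.028),("pad_amber",0,.004,.042)):
  for d in cams.silhouettes(t,"side")[:2]: print(t,d["conf"],d["xy"],fit("side",d["region"],z,h,r)*1000)
E
```

```text
t 20.5833 p [ 595.4 -298.2  261.4] yaw 10.87 tiltz [ 0.0083 -0.0035 -1.    ] turn -0.03 shift [ -83.  -586.4   11.4] per row [ -4.15 -29.32   0.57] w 85.1 F [0.7 0.2 0.2]
dish_amber 0.66 [334.7, 355.7] [ 587.16502928 -298.1044101 ]
dish_red 0.53 [269.0, 175.9] [406.48170141 244.03411388]
pad_amber 0.89 [327.6, 365.6] [ 586.78352526 -309.19424139]
```

send_rows(dp=[[-2, -15, 0], [-4, -28, 0], [-5, -35, 0], [-5, -35, 0], [-5, -35, 0], [-5, -35, 0], [-5, -35, 0], [-5, -35, 0]], dr=[[0, 0, 0], [0, 0, 0], [0, 0, 0], [0, 0, 0], [0, 0, 0], [0, 0, 0], [0, 0, 0], [0, 0, 0]], fingers=[85, 85, 85, 85, 85, 85, 85, 85])

```text
time_s: 21.45
ee_pos: [0.5088, -0.0542, 0.2545]
eef_rot: [-3.127, -0.298, 0.004]
ft_force: [0.8, 0.6, 0.0]
width: 0.996
grip_force: 0.0
```

send_rows(dp=[[-5, -35, 0], [-5, -35, 0], [-5, -35, 0], [-5, -35, 0], [-5, -35, 0], [-5, -35, 0], [-5, -35, 0], [-5, -35, 0]], dr=[[0, 0, 0], [0, 0, 0], [0, 0, 0], [0, 0, 0], [0, 0, 0], [0, 0, 0], [0, 0, 0], [0, 0, 0]], fingers=[85, 85, 85, 85, 85, 85, 85, 85])

```text
time_s: 22.12
ee_pos: [0.4167, 0.213, 0.2547]
eef_rot: [3.126, 0.298, -0.003]
ft_force: [0.8, 0.2, 0.2]
width: 0.998
grip_force: 0.0
```

send_rows(dp=[[-4, -30, 0], [-3, -20, 0], [0, -3, 10], [0, 0, 0], [0, 0, 0]], dr=[[0, 0, 0], [0, 0, 0], [0, 0, 0], [0, 0, 0], [0, 0, 0]], fingers=[85, 85, 85, 85, 85])

```text
time_s: 22.53
ee_pos: [0.4008, 0.2613, 0.2443]
eef_rot: [3.125, 0.297, -0.004]
ft_force: [0.7, 0.3, 0.4]
width: 0.993
grip_force: 0.0
```

```bash
python3 go.py 403 262 172 10.9 1; python3 - <<'E'
from h import *
a=cams.snapshot("top"); b=cams.snapshot("side")
o=[]
for x,y,im in((434,190,a),(377,175,a),(337,350,b),(268,165,b)):
    o.append(cv2.resize(im[y-40:y+40,x-40:x+40],(400,300) if 0 else (300,300),interpolation=cv2.INTER_CUBIC))
cv2.imwrite("pics/j.png",np.vstack([np.hstack(o[:2]),np.hstack(o[2:])])[:,:,::-1])
E
```

```text
t 22.5333 p [400.8 261.3 244.3] yaw 10.87 tiltz [-0.0026 -0.0026 -1.    ] turn -0.03 shift [ 2.3 -0.3 72.3] per row [ 2.26 -0.26 72.35] w 84.8 F [0.7 0.3 0.4]
```

View pics/j.png

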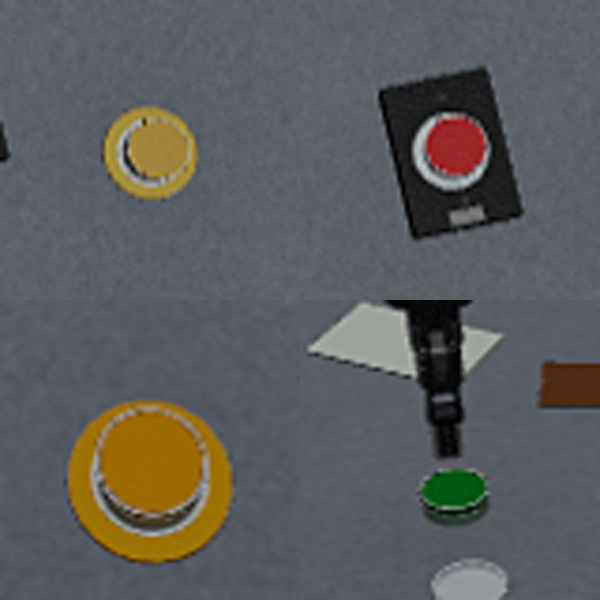

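send_rows(dp=[[2, 0, 20], [0, 0, 20], [0, 0, 15], [0, 0, 10], [0, 0, 4], [0, 0, 2], [0, 0, 0], [0, 0, 0]], dr=[[0, 0, 0], [0, 0, 0], [0, 0, 0], [0, 0, 0], [0, 0, 0], [0, 0, 0], [0, 0, 0], [0, 0, 0]], fingers=[85, 85, 85, 85, 85, 75, 68, 64])

```text
time_s: 23.3
ee_pos: [0.4035, 0.2629, 0.1753]
eef_rot: [-3.127, -0.298, -0.002]
ft_force: [0.4, 0.6, 0.0]
width: 0.748
grip_force: 0.0
```

send_rows(dp=[[0, 0, 0], [0, 0, 0], [0, 0, 0], [0, 0, 0], [0, 0, 0], [0, 0, 0]], dr=[[0, 0, 0], [0, 0, 0], [0, 0, 0], [0, 0, 0], [0, 0, 0], [0, 0, 0]], fingers=[60, 57, 54, 50, 50, 50])

```text
time_s: 23.8
ee_pos: [0.4033, 0.2632, 0.1759]
eef_rot: [-3.127, -0.298, -0.002]
ft_force: [-1.5, -1.8, 11.5]
width: 0.632
grip_force: 60.8
```

```bash
python3 go.py 403 262 172 10.9 1
```

```text
t 23.8 p [403.3 263.2 175.9] yaw 10.89 tiltz [ 1.3e-03  6.0e-04 -1.0e+00] turn -0.01 shift [-0.6  1.1  3.9] per row [-0.55  1.12  3.88] w 54.0 F [-1.5 -1.8 11.5]
```

send_rows(dp=[[0, 0, -3], [0, 0, -8], [0, 0, -15], [0, 0, -20], [0, 0, -15], [0, 0, 0], [0, 0, 0]], dr=[[0, 0, 0], [0, 0, 0], [0, 0, 0], [0, 0, 0], [0, 0, 0], [0, 0, 0], [0, 0, 0]], fingers=[50, 50, 50, 50, 50, 50, 50])

```text
time_s: 24.38
ee_pos: [0.4034, 0.263, 0.2367]
eef_rot: [-3.126, -0.298, -0.003]
ft_force: [-0.7, -0.2, -0.7]
width: 0.633
grip_force: 63.1
```

```bash
python3 held.py green; python3 go.py 607.5 307 235 10.9 10
```

```text
dish x range 380.1 427.4 mid 403.8 tcp [403.4 263.  236.7]
t 24.4333 p [403.  262.7 235.8] yaw 10.88 tiltz [ 5.e-04  2.e-04 -1.e+00] turn -0.02 shift [209.1  -4.8   0.8] per row [20.91 -0.48  0.08] w 53.9 F [ 0.1  0.2 -1.1]
```

send_rows(dp=[[8, 0, 0], [15, 0, 0], [20, -1, 0], [22, -1, 0], [22, -1, 0], [22, -1, 0], [22, -1, 0], [20, 0, 0]], dr=[[0, 0, 0], [0, 0, 0], [0, 0, 0], [0, 0, 0], [0, 0, 0], [0, 0, 0], [0, 0, 0], [0, 0, 0]], fingers=[50, 50, 50, 50, 50, 50, 50, 50])

```text
time_s: 25.1
ee_pos: [0.5519, 0.2964, 0.2343]
eef_rot: [3.127, 0.298, -0.002]
ft_force: [0.8, 0.5, -0.8]
width: 0.631
grip_force: 63.1
```

send_rows(dp=[[20, 0, 0], [18, 0, 0], [12, 0, 0], [8, 0, 10], [0, 0, 15], [0, 0, 10], [0, 0, 4], [0, 0, 0]], dr=[[0, 0, 0], [0, 0, 0], [0, 0, 0], [0, 0, 0], [0, 0, 0], [0, 0, 0], [0, 0, 0], [0, 0, 0]], fingers=[50, 50, 50, 50, 50, 50, 50, 50])

```text
time_s: 25.77
ee_pos: [0.6057, 0.3069, 0.194]
eef_rot: [3.125, 0.299, -0.007]
ft_force: [-0.5, 0.7, -0.2]
width: 0.634
grip_force: 63.1
```

```bash
python3 go.py 607.5 307 179.9 10.9 1;  python3 - <<'E'
from h import *
o=[]
for n,c in(("side",(335,155)),("top",(254,190))):
    a=cams.snapshot(n); x,y=c
    o.append(cv2.resize(a[y-45:y+45,x-35:x+35],None,fx=5,fy=5,interpolation=cv2.INTER_CUBIC))
cv2.imwrite("pics/k.png",np.hstack(o)[:,:,::-1])
E
```

```text
t 25.7667 p [605.7 306.9 194. ] yaw 10.94 tiltz [-0.0045 -0.0024 -1.    ] turn 0.04 shift [ 1.8  0.2 14.1] per row [ 1.83  0.24 14.06] w 54.1 F [-0.5  0.7 -0.2]
```

View pics/k.png

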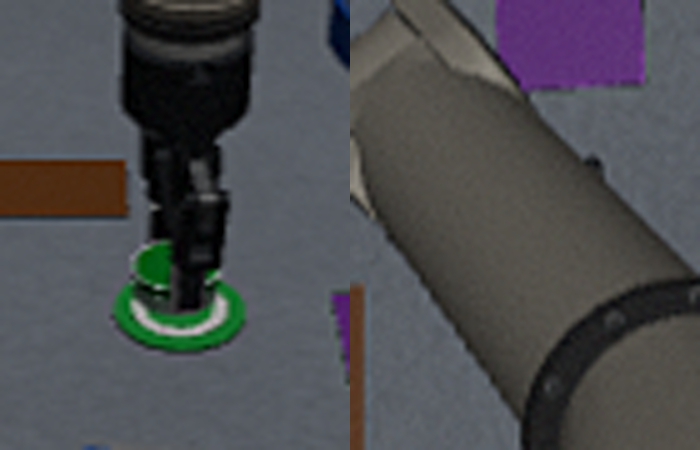

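send_rows(dp=[[1, 0, 6], [0, 0, 4], [0, 0, 2], [0, 0, 1], [0, 0, 1], [0, 0, 0]], dr=[[0, 0, 0], [0, 0, 0], [0, 0, 0], [0, 0, 0], [0, 0, 0], [0, 0, 0]], fingers=[50, 50, 50, 50, 50, 50])

```text
time_s: 26.37
ee_pos: [0.6083, 0.3075, 0.1826]
eef_rot: [3.127, 0.298, -0.0]
ft_force: [0.9, 0.2, -0.8]
width: 0.632
grip_force: 63.1
```

send_rows(dp=[[0, 0, 1], [0, 0, 1], [0, 0, 1], [0, 0, 0]], dr=[[0, 0, 0], [0, 0, 0], [0, 0, 0], [0, 0, 0]], fingers=[50, 50, 50, 50])

```text
time_s: 26.7
ee_pos: [0.6085, 0.3075, 0.1801]
eef_rot: [-3.127, -0.298, -0.0]
ft_force: [-1.0, 0.1, 2.8]
width: 0.629
grip_force: 63.5
```

Contact; release, rise and back off for a clear view.

send_rows(dp=[[0, 0, 0], [0, 0, 0], [0, 0, 0], [0, 0, -3], [0, 0, -20], [0, 0, -30], [0, 0, -25], [0, 0, 0]], dr=[[0, 0, 0], [0, 0, 0], [0, 0, 0], [0, 0, 0], [0, 0, 0], [0, 0, 0], [0, 0, 0], [0, 0, 0]], fingers=[60, 70, 80, 85, 85, 85, 85, 85])

```text
time_s: 27.37
ee_pos: [0.6102, 0.3086, 0.2637]
eef_rot: [-3.124, -0.297, -0.013]
ft_force: [0.5, -0.2, 0.9]
width: 0.995
grip_force: 0.0
```

send_rows(dp=[[0, -15, 0], [0, -30, -5], [0, -30, -5], [0, -30, -5], [0, -30, -5], [0, -30, 0], [0, -15, 0], [0, 0, 0]], dr=[[0, 0, 0], [0, 0, 0], [0, 0, 0], [0, 0, 0], [0, 0, 0], [0, 0, 0], [0, 0, 0], [0, 0, 0]], fingers=[85, 85, 85, 85, 85, 85, 85, 85])

```text
time_s: 28.03
ee_pos: [0.5705, 0.4898, 0.2762]
eef_rot: [-3.124, -0.309, 0.005]
ft_force: [-1.0, -0.1, 0.7]
width: 0.999
grip_force: 0.0
```

```bash
python3 go.py 607 307 180 10.9 1;  python3 - <<'E'
from h import *
a=cams.snapshot("top"); b=cams.snapshot("side")
cv2.imwrite("pics/l.png",np.vstack([cv2.resize(a[150:270,230:460],None,fx=2.6,fy=2.6,interpolation=cv2.INTER_CUBIC),cv2.resize(b[150:380,200:430],(598,598*230//230))[0:285]])[:,:,::-1])
E
```

```text
t 28.0333 p [570.5 489.8 276.2] yaw 11.29 tiltz [-0.0033  0.0022 -1.    ] turn 0.39 shift [  1.3 186.4  96.2] per row [  1.25 186.41  96.21] w 85.3 F [-1.  -0.1  0.7]
```

View pics/l.png

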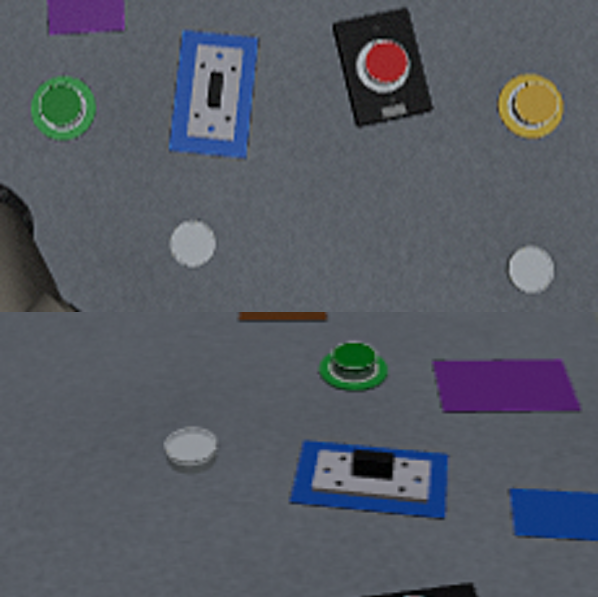

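The plate is centred on the blue mat, and the red, amber and green dishes stand in the middle of the stage and their pads. The empty dishes have not moved and the arm is clear, so I'm handing in.

```bash
python3 -c "
from rig import close_job; print(close_job())"
```

```text
the job is handed in; nothing more can be done
None
```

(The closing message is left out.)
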